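Refit the riser tube of an aquarium filter

TASK

Pull the red dust plug out of the filter's push-fit socket and leave it in the blue parts tray. Then take the orange-collared riser tube from the white rack and push it gently into the socket, past the stiff seal until it is fully home on the stop inside, whose depth you must feel: do not force it once it has bottomed. Let go of it standing upright there, and leave everything else undisturbed.

Things in the scene. Friction and masses are not known exactly. Their poses are not given: they have to be found in the camera images.
- tube: Riser tube to be fitted: rigid white plastic, 16 mm diameter, 130 mm long, about 60 g, its top 30 mm an orange collar of 20 mm diameter (grip there). It starts upright in one of the three rack holes. Origin: centre of its foot (lower end); z up along the tube. The foot tapers from 16 mm to 12.8 mm across over the lowest 5 mm.
- plug: Red dust plug in the socket: a round head 24 mm in diameter and 24 mm high that stands on the socket's rim, and below it a 9 mm long, 15.6 mm wide foot loosely in the bore. 30 g. Origin: centre of the underside of the foot, 9 mm below the head; z up.
- socket_mouth (a point): Centre of the mouth of the push-fit socket (white ring, 41 mm outside, on a grey boss), 92 mm above the table; z up. Bore vertical, 17.2 mm wide. A springy seal 12 to 20 mm deep narrows it to 13 mm: passing it takes some 8 to 20 N, then the tube slides on more easily, in small jerks, to a hard stop hidden 32 to 48 mm deep (differs each time), where the push rises sharply: keep it under 30 N.
- valve (a joint): Brass pin of the check valve in the middle of the hidden stop, at the bottom of the bore; the tube's foot presses it down (under 1 N). 0 = untouched, standing 4 mm above the stop; 0.004 = pressed flush with the stop, which is when the tube is fully home.
- filter_base: Aquarium filter base, grey and black, fixed to the table: 120 x 110 mm, 40 mm high, with the socket boss (44 mm diameter) in the middle up to 92 mm. Origin: centre of its underside. x, y along its edges.
- rack: White tube rack, fixed: block 60 x 180 mm, 50 mm high, origin at the centre of its underside. Three holes in a row along its own y axis, 60 mm apart (the middle one at the centre), each 17.5 mm wide and 40 mm deep, so a tube's foot stands 10 mm and its top 140 mm above the table.
- spare_green: Spare tube of the same shape with a green collar, in the rack; leave it alone. Origin at its foot.
- spare_grey: Spare tube of the same shape with a dark grey collar, in the rack; leave it alone. Origin at its foot.
- tray_in (a point): Centre of the inner floor of the blue open parts tray (130 x 160 mm outside, along its own x and y, 30 mm high, walls and floor 4 to 5 mm), fixed to the table.
- jar: Glass specimen jar with cork lid, 84 mm diameter, 120 mm high; leave it alone. Origin at the centre of its underside.
- cone_a: Pine cone, about 48 mm wide and 65 mm high, standing; leave it alone. Origin at its foot.
- cone_b: Smaller pine cone, about 42 mm wide and 55 mm high, standing; leave it alone. Origin at its foot.
- pencil_case: Cream pencil case, 70 x 190 x 45 mm; leave it alone. Origin at the centre of its underside.
- pen: Orange pen lying on a notebook, 140 mm long, 10 mm thick; leave it alone. Origin under its middle.

How it is judged:
By the outcome, as a careful person would: the job done as asked, in the order asked, and still so for the second after the job is handed in, with the robot touching nothing.
It also fails if it takes over 64 s, if anything falls off the work surface, if the arm or the gripper's body presses on something with over 40 N, if the wrist force passes 120 N, or if a joint passes its speed limit or range.

ROBOT

A 7-joint arm with a two-finger parallel gripper is mounted at the origin on the work surface. World frame = base frame: x ahead of the robot, y to its left, z up, the work surface at z = 0. Lengths are in m, angles in rad, forces in N, time in s.
With the tool pointing down it reaches from about 0.425 to 1.025 m from the base axis. Payload 3.6 kg.
Tool frame: the origin (TCP) lies at the very end of the fingers, on their centre line; the grasp point (between the pads) lies 19 mm behind it; z points along the fingers, y is the line along which they close (so a half turn about z gives the same grasp; the last joint's range is limited). The gripper opens to 85 mm and grips with 20 to 120 N. Pads are 22 mm wide; open, the fingers measure 114 mm over their backs; the gripper's body (76 mm by 85 mm) begins 54 mm behind the grasp point. The pads swing forward as they close: fully open they stand 13 mm farther back than shut.
Start: joints at [-1.403, 0.591, 0.048, 1.609, -0.033, 0.943, -0.034], TCP at [0.187, 0.7, 0.231] pointing down, gripper open.
Joint ranges: [-2.69, 2.69], [-0.47, 2.24], [-1.27, 1.36], [0.19, 2.51], [-1.53, 4.68], [0.08, 2.07], [-3.09, 3.09]. Speed limits (rad/s): [2.57, 2.57, 3.14, 3.14, 3.14, 3.14, 3.14].

INTERFACE

Orientations are given as a unit quaternion [w, x, y, z].
In Python, from workcell import bot gives the robot as it stands.
- The arm moves only by the shell command python3 -m creep 'ROWS' [FORCE]. ROWS is JSON, a list of rows, each a list of 7 numbers: the shift along the tool's x, y, z in cm, then the turn, a rotation vector about the tool's x, y, z in degrees, then the finger opening in cm, from 0 to 8.54. In form: [[dx, dy, dz, wx, wy, wz, gripper], ...]. A call has 1 to 20 rows; each row shifts and turns the commanded pose from where the row before left it, along the tool's axes as they then stand; what a row does not reach is not made up. A row lasts 1/8 s, in which the tool goes at most 62.5 mm and 10.7 degrees, less where a joint would pass 70% of its speed; a pose out of reach is approached as far as the arm can. A call with a gripper value outside its range is refused whole. The fingers move at their own pace and stop on an object; FORCE is the grip in N (left out, the last holds). Time passes only in rows, so rows that do not move let the fingers close. It gives the time, the measured TCP pose, the force, the opening and the grip force at its end, in the units of the state.
- bot.get_state(): the state, without advancing time (a new reading comes with each control period).
- bot.grab_frame(name): name is "side" or "top" or "wrist"; returns the picture (420x560x3 uint8, red, green, blue); there is no depth.
- bot.camera_info(name): a dict with "intrinsics" (3x3 intrinsics, pixels), "world_to_cam" (4x4, takes a point from world to camera coordinates); the wrist camera has in their place "hand_eye" (4x4, takes a point from camera to tool coordinates, whose origin is the TCP and whose axes are the flange's). Camera axes: x right, y up, looking along -z (the intrinsics and any distortion apply to the point x, -y, -z); pixel columns grow to the right and rows downward; lengths in m; the calibration is good to about 2 mm. A picture is of the moment at which its call begins: read the wrist's pose just before it. camera_info takes no time and is no camera call.
- bot.finish_job(): hands the job in; it is judged then, once.
Trained networks look in the newest picture that a camera, given by its name, has taken for a name from the list of things; names that differ only in an ending like _2 or _b are one class to them, and where a whole thing is asked for, a point or a joint stands for the part that bears it (a point fixed in the world has none). Each returns a list of dicts, best first, with "conf" (0 to 1); they miss things now and then, are a little off and sometimes report something else, mostly with a low value. They report only what shows in the picture. A call takes as long as a camera call.
- bot.find_in(camera, query): "xyz" ([x, y, z] in m, in world coordinates, good to about 4 mm: the middle of the surface that is visible of it).
- bot.regions_of(camera, query): "region" (420x560 bool, what is visible of it).
The state is a dict: "time": time; "q": joint angles; "qvel": joint speeds; "joint_efforts": joint torques, N m; "eef_pos": TCP position; "orientation": TCP orientation; "contact_force": force on the tool from outside, world axes, zero at the start; "moment": the same for the moment, N m; "gripper_width": opening from 0.0 (shut) to 1.0 (fully open); "finger_force": force on a finger pad.
Only numpy, scipy, OpenCV 4.12 (cv2) and the standard library are available. Lean on these libraries where they do the work, as an engineer would, in place of code of your own. Each camera call takes 0.05 s, during which the arm holds its last target. There are 200 camera calls.

## Working session

There is one attempt and no reset: what is moved stays moved. The work goes in short steps, Python scripts to look and compute and a shell command to move; the robot and the scene stay as the last step left them, time stands still between calls to the robot, and variables do not carry over. Pictures are saved under pics/ and viewed, at most 13 in all, crops included, and the job is handed in when it is done.

```bash
mkdir -p pics; ls; cat > h.py <<'E'
from workcell import bot
import numpy as np, cv2
def save(cam,name):
    im=bot.grab_frame(cam); cv2.imwrite(f'pics/{name}.png',im[:,:,::-1]); return im
E
python3 - <<'E'
from h import *
s=bot.get_state(); print({k:np.round(v,3) for k,v in s.items()})
a=save('side','side0');b=save('top','top0')
cv2.imwrite('pics/both.png',cv2.resize(np.hstack([a,b])[:,:,::-1],(800,300)))
for c in('top','side'):
  print(c,np.round(bot.camera_info(c)['world_to_cam'],3).tolist())
  for q in('tube','plug','socket_mouth','filter_base','rack','spare_green','spare_grey','tray_in','jar','cone_a','pencil_case','pen'):
    try: print(q,[(np.round(d['xyz'],3).tolist(),round(d['conf'],2)) for d in bot.find_in(c,q)[:3]])
    except Exception as e: print(q,e)
E
```

```text
pics
{'time': np.float64(0.0), 'q': array([-1.403,  0.592,  0.048,  1.61 , -0.033,  0.943, -0.034]), 'qvel': array([ 0.001,  0.001, -0.001, -0.   ,  0.   , -0.002, -0.   ]), 'joint_efforts': array([-0.0000e+00, -5.4868e+01,  1.5470e+00, -1.9812e+01,  1.0000e-02,
        9.0000e-03, -0.0000e+00]), 'eef_pos': array([0.187, 0.7  , 0.23 ]), 'orientation': array([-0.   ,  0.13 ,  0.992, -0.001]), 'contact_force': array([ 0.291, -0.716, -0.301]), 'moment': array([-0.02 , -0.047,  0.031]), 'finger_force': np.float64(0.0), 'gripper_width': np.float64(1.0)}
top [[-0.02, -1.0, -0.007, 0.035], [0.988, -0.02, 0.152, -0.54], [-0.152, -0.004, 0.988, -1.659], [0.0, 0.0, 0.0, 1.0]]
tube [([0.331, -0.457, 0.023], 0.29)]
plug [([0.53, -0.031, 0.115], 0.56), ([0.525, -0.029, 0.041], 0.39)]
socket_mouth [([0.523, -0.03, 0.04], 0.93), ([0.504, -0.286, 0.004], 0.2)]
filter_base [([0.524, -0.028, 0.036], 0.62)]
rack [([0.48, 0.242, 0.047], 0.65)]
spare_green []
spare_grey []
tray_in [([0.507, -0.287, 0.006], 0.9), ([0.522, -0.032, 0.04], 0.72)]
jar [([0.71, 0.125, 0.118], 0.84), ([0.49, 0.311, 0.143], 0.33), ([0.525, -0.028, 0.04], 0.28)]
cone_a [([0.734, -0.121, 0.046], 0.69), ([0.743, -0.215, 0.041], 0.48)]
pencil_case [([0.562, 0.499, 0.05], 0.91)]
pen []
side [[0.88, -0.474, -0.013, -0.468], [0.256, 0.451, 0.855, -0.232], [-0.4, -0.756, 0.518, -0.913], [0.0, 0.0, 0.0, 1.0]]
tube [([0.703, 0.105, 0.074], 0.24)]
plug []
socket_mouth [([0.513, -0.051, 0.036], 0.58)]
filter_base [([0.513, -0.054, 0.033], 0.71)]
rack [([0.468, 0.196, 0.044], 0.72)]
spare_green [([0.48, 0.184, 0.1], 0.47)]
spare_grey [([0.342, -0.441, 0.019], 0.58), ([0.485, 0.244, 0.102], 0.56)]
tray_in [([0.502, -0.289, 0.006], 0.96), ([0.513, -0.051, 0.034], 0.54)]
jar [([0.703, 0.104, 0.075], 0.75)]
cone_a [([0.731, -0.134, 0.035], 0.87), ([0.742, -0.23, 0.029], 0.75)]
pencil_case [([0.558, 0.507, 0.044], 0.87)]
pen [([0.339, -0.438, 0.022], 0.7)]
```

View pics/top0.png

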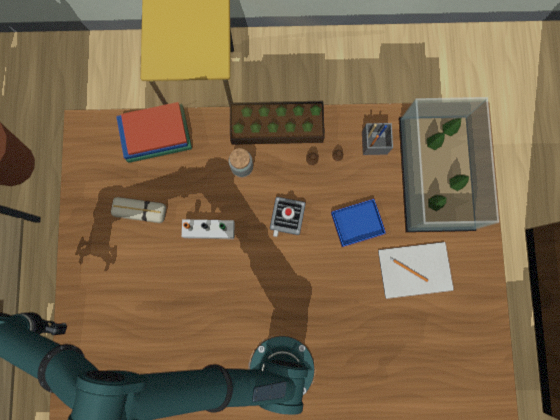

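View pics/side0.png

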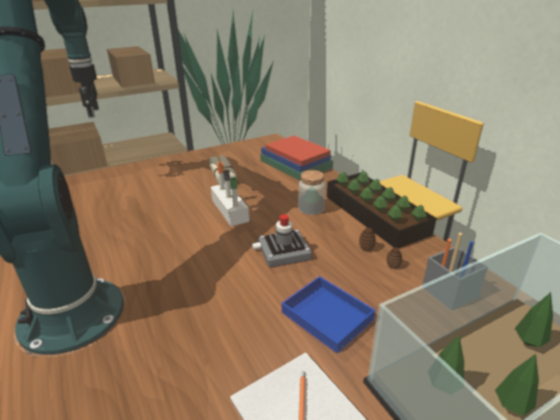

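The top view shows the tubes in the rack: orange (188,226), grey (206,226) and green (222,227). The plug is at (288,212) in the filter and the tray at (358,222). The networks agree: plug about (0.53,-0.03), tray (0.505,-0.288), orange hole about (0.48,0.30). In the side view the plug stands red on the white ring at (284,222). I'll move above the plug, turning so the fingers close along world x.

```bash
python3 -m creep '[[-3.2,-3.85,-0.2,0,0,0,8.5],[-3.2,-3.85,-0.2,0,0,0,8.5],[-3.2,-3.85,-0.2,0,0,0,8.5],[-3.2,-3.85,-0.2,0,0,0,8.5],[-3.2,-3.85,-0.2,0,0,0,8.5],[-3.2,-3.85,-0.2,0,0,0,8.5],[-3.2,-3.85,-0.2,0,0,0,8.5],[-3.2,-3.85,-0.2,0,0,0,8.5],[-3.2,-3.85,-0.2,0,0,0,8.5],[-3.2,-3.85,-0.2,0,0,0,8.5],[-3.2,-3.85,0,0,0,0,8.5],[-3.2,-3.85,0,0,0,0,8.5],[-3.2,-3.85,0,0,0,0,8.5],[-3.2,-3.85,0,0,0,0,8.5],[-3.2,-3.85,0,0,0,0,8.5],[-3.2,-3.85,0,0,0,0,8.5]]'
python3 -m creep '[[0,0,0,0,0,9.4,8.5],[0,0,0,0,0,9.4,8.5],[0,0,0,0,0,9.4,8.5],[0,0,0,0,0,9.4,8.5],[0,0,0,0,0,9.4,8.5],[0,0,0,0,0,9.4,8.5],[0,0,0,0,0,9.4,8.5],[0,0,0,0,0,9.4,8.5],[0,0,0,0,0,0,8.5],[0,0,0,0,0,0,8.5]]'
cat >> h.py <<'E'
from scipy.spatial.transform import Rotation as R
def pose():
    s=bot.get_state(); q=s['orientation']; return R.from_quat([q[1],q[2],q[3],q[0]]).as_matrix(), np.array(s['eef_pos'])
def px2w(uv,z,Rm,p,cam='wrist'):
    i=bot.camera_info(cam); K=np.array(i['intrinsics'])
    T=np.array(i['hand_eye']); W=np.eye(4); W[:3,:3]=Rm; W[:3,3]=p; W=W@T
    d=np.linalg.solve(K,[uv[0],uv[1],1]); d=W[:3,:3]@[d[0],-d[1],-d[2]]; o=W[:3,3]
    return o+d*(z-o[2])/d[2]
def w2px(P,Rm,p):
    i=bot.camera_info('wrist'); K=np.array(i['intrinsics'])
    W=np.eye(4); W[:3,:3]=Rm; W[:3,3]=p; W=W@np.array(i['hand_eye'])
    c=np.linalg.inv(W)@np.append(P,1); u=K@[c[0],-c[1],-c[2]]; return u[:2]/u[2]
E
python3 - <<'E'
from h import *
Rm,p=pose(); print(Rm.round(3).tolist(),p.round(4),np.round(bot.get_state()['q'],2)); print({k:np.round(v,3).tolist() for k,v in bot.camera_info('wrist').items()})
save('wrist','w0')
for q in('plug','socket_mouth','filter_base'): print(q,[(np.round(d['xyz'],4).tolist(),round(d['conf'],2)) for d in bot.find_in('wrist',q)[:3]])
E
```

```text
time: 3.3
eef_pos: [0.5236, -0.0281, 0.2516]
orientation: [0.0, 0.13, 0.992, 0.0]
contact_force: [0.0, 0.3, 1.3]
gripper_width: 1.0
finger_force: 0.0
time: 4.55
eef_pos: [0.5229, -0.0265, 0.2514]
orientation: [0.0, 0.707, 0.707, 0.0]
contact_force: [-0.2, 0.3, 0.1]
gripper_width: 0.99
finger_force: 0.0
[[-0.0, 1.0, 0.0], [1.0, 0.0, 0.0], [0.0, 0.0, -1.0]] [ 0.5229 -0.0265  0.2514] [-0.49  0.36  0.58  2.06 -0.27  0.8   0.26]
{'intrinsics': [[360.298, 0.0, 273.094], [0.0, 360.298, 210.31], [0.0, 0.0, 1.0]], 'hand_eye': [[-0.001, 0.947, 0.32, 0.083], [1.0, 0.002, -0.001, -0.001], [-0.002, 0.32, -0.947, -0.142], [0.0, 0.0, 0.0, 1.0]]}
plug [([0.5372, -0.0307, 0.1159], 0.74)]
socket_mouth [([0.5301, -0.0169, 0.0369], 0.58)]
filter_base [([0.531, -0.0159, 0.0427], 0.61)]
```

View pics/w0.png

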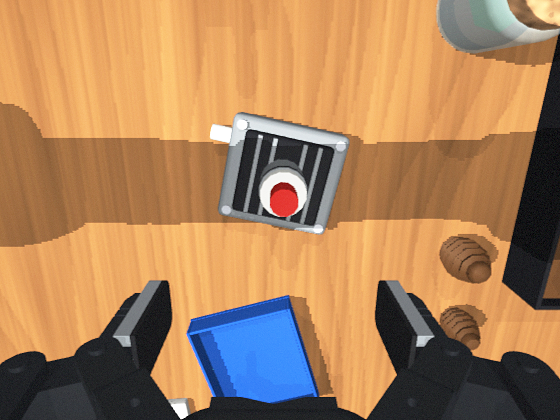

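The plug's red head is at (284,199) on the white ring (283,190), with clear space for the fingers either side. Next I'll segment both colours.

```bash
python3 - <<'E'
from h import *
Rm,p=pose(); im=cv2.imread('pics/w0.png')[:,:,::-1].astype(int)
r,g,b=im[...,0],im[...,1],im[...,2]
m=((r>150)&(g<70)&(b<70)).astype(np.uint8); y,x=np.nonzero(m); print(x.min(),x.max(),y.min(),y.max(),x.size)
# fit plug by projecting head model (top circle z=.116)
t=((r>190)&(g<60)&(b<60));yy,xx=np.nonzero(t); print('bright',xx.min(),xx.max(),yy.min(),yy.max())
w=((im.min(2)>200)&(abs(np.arange(560)-283)<30)[None]&((np.arange(420)>160)&(np.arange(420)<230))[:,None]); yw,xw=np.nonzero(w); print('ring',xw.min(),xw.max(),yw.min(),yw.max())
a=np.linspace(0,2*np.pi,60)
def box(c,rad,z): 
    P=np.array([w2px([c[0]+rad*np.cos(k),c[1]+rad*np.sin(k),z],Rm,p) for k in a]); return np.r_[P.min(0),P.max(0)].round(1)
for uv in [((x.min()+x.max())/2,(y.min()+y.max())/2)]:
    c=px2w(uv,.111,Rm,p); print(c, 'top',box(c,.012,.116),'bot',box(c,.012,.092),'ring',box(c,.0205,.092))
rc=px2w(((xw.min()+xw.max())/2,(yw.min()+yw.max())/2),.092,Rm,p); print('ringc',rc,box(rc,.0205,.092))
E
```

```text
270 297 182 216 604
bright 270 297 190 216
ring 260 312 172 229
[ 0.53112064 -0.02959875  0.111     ] top [268.8 186.4 298.6 214.8] bot [269.1 179.2 296.7 205.8] ring [259.3 169.5 306.4 214.9]
ringc [ 0.5339096  -0.03673101  0.092     ] [262.6 177.6 309.4 222.4]
```

```bash
python3 -m creep '[[-0.45,0.8,3,0,0,0,6],[0,0,3,0,0,0,6],[0,0,3,0,0,0,6],[0,0,3,0,0,0,6],[0,0,2.5,0,0,0,6],[0,0,1.1,0,0,0,6],[0,0,0,0,0,0,6],[0,0,0,0,0,0,6]]'
python3 -m creep '[[0,0,0,0,0,0,4],[0,0,0,0,0,0,2],[0,0,0,0,0,0,1.5],[0,0,0,0,0,0,1.5],[0,0,0,0,0,0,1.5],[0,0,0,0,0,0,1.5]]' 30
python3 - <<'E'
from h import *
save('wrist','w1')
E
```

```text
time: 5.75
eef_pos: [0.5316, -0.0314, 0.0961]
orientation: [0.001, 0.708, 0.706, 0.001]
contact_force: [0.4, -0.1, -0.6]
gripper_width: 0.698
finger_force: 0.0
time: 6.5
eef_pos: [0.5312, -0.0311, 0.096]
orientation: [0.0, 0.708, 0.706, 0.0]
contact_force: [-0.9, 0.2, 5.7]
gripper_width: 0.252
finger_force: 29.3
```

View pics/w1.png

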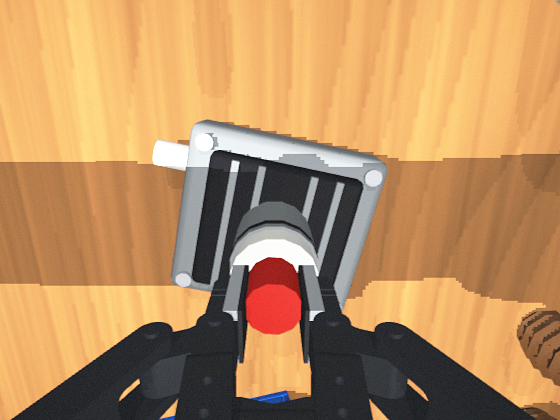

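The plug is held centrally between the pads, with its head at (274,300). I'll lift it and carry it over the tray.

```bash
python3 -m creep '[[0,0,-0.4,0,0,0,1.5],[0,0,-0.8,0,0,0,1.5],[0,0,-1.5,0,0,0,1.5],[0,0,-2,0,0,0,1.5],[0,0,-2,0,0,0,1.5],[0,0,-2,0,0,0,1.5],[-3,-0.3,0,0,0,0,1.5],[-4.5,-0.4,0,0,0,0,1.5],[-4.5,-0.5,0,0,0,0,1.5],[-4.5,-0.5,0,0,0,0,1.5],[-4.5,-0.5,0,0,0,0,1.5],[-3,-0.3,0,0,0,0,1.5],[-1.7,0,0,0,0,0,1.5],[0,0,0,0,0,0,1.5]]'
python3 - <<'E'
from h import *
save('wrist','w2'); save('side','s2')
for c in('wrist','top'):
  bot.grab_frame(c)
  for q in('plug','tray_in'): print(c,q,[(np.round(d['xyz'],4).tolist(),round(d['conf'],2)) for d in bot.find_in(c,q)[:2]])
E
```

```text
time: 8.3
eef_pos: [0.5052, -0.289, 0.1828]
orientation: [0.0, 0.709, 0.706, 0.0]
contact_force: [0.1, 0.6, -0.6]
gripper_width: 0.256
finger_force: 29.4
wrist plug [([0.507, -0.2852, 0.2031], 0.75)]
wrist tray_in [([0.4992, -0.2726, 0.0031], 0.71)]
top plug []
top tray_in [([0.5414, -0.2344, 0.0077], 0.69)]
```

View pics/w2.png

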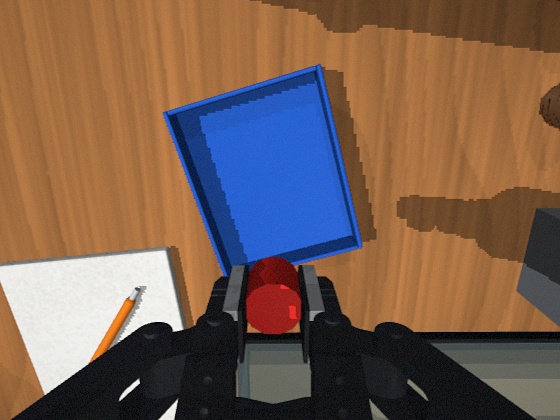

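```bash
python3 - <<'E'
from h import *
Rm,p=pose(); print(p)
c=[px2w(u,.03,Rm,p) for u in((166,113),(319,67),(360,245))]
print(np.round(c,3).tolist(), np.linalg.norm(c[0]-c[1]),np.linalg.norm(c[1]-c[2]), (c[0]+c[2])/2)
E
```

```text
[ 0.50542543 -0.28711934  0.18221781]
[[0.421, -0.222, 0.03], [0.54, -0.189, 0.03], [0.583, -0.336, 0.03]] 0.12424740774699512 0.15371755734072312 [ 0.50160485 -0.27937678  0.03      ]
```

```bash
python3 -m creep '[[0.6,-0.3,2.5,0,0,0,1.5],[0,0,3,0,0,0,1.5],[0,0,3,0,0,0,1.5],[0,0,3,0,0,0,1.5],[0,0,2.5,0,0,0,1.5],[0,0,1.4,0,0,0,1.5],[0,0,0.5,0,0,0,1.5],[0,0,0,0,0,0,1.5],[0,0,0,0,0,0,1.5]]'
python3 -m creep '[[0,0,0,0,0,0,2.5],[0,0,0,0,0,0,3],[0,0,0,0,0,0,4],[0,0,0,0,0,0,4],[0,0,-1,0,0,0,4],[0,0,-2,0,0,0,4],[0,0,-4,0,0,0,4],[0,0,-5,0,0,0,4],[0,0,-5,0,0,0,4],[0,0,-4,0,0,0,6],[0,0,0,0,0,0,6]]'
python3 - <<'E'
from h import *
save('wrist','w3'); print([(np.round(d['xyz'],4).tolist(),round(d['conf'],2)) for d in bot.find_in('wrist','plug')[:2]])
E
```

```text
time: 9.82
eef_pos: [0.5027, -0.2825, 0.0241]
orientation: [0.001, 0.708, 0.706, 0.0]
contact_force: [-0.0, 0.8, -0.1]
gripper_width: 0.255
finger_force: 29.4
time: 11.2
eef_pos: [0.504, -0.2837, 0.2373]
orientation: [0.004, 0.708, 0.706, 0.002]
contact_force: [0.3, -0.7, -1.6]
gripper_width: 0.704
finger_force: 0.0
[([0.5073, -0.2816, 0.0378], 0.57)]
```

View pics/w3.png

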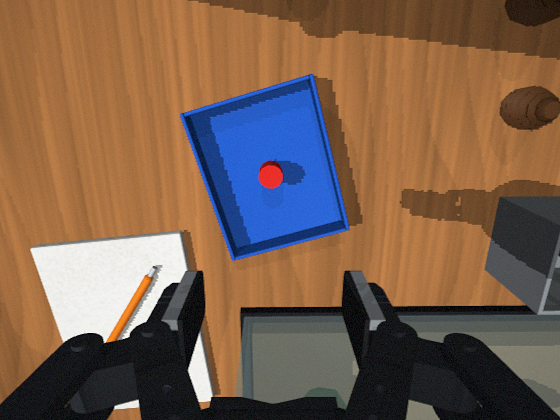

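The plug (271,175) stands in the middle of the tray. I'll look at the socket mouth next, then the rack.

```bash
python3 -m creep '[[4,0.5,0,0,0,0,6],[5,0.5,0,0,0,0,6],[5,0.5,0,0,0,0,6],[5,0.6,0,0,0,0,6],[4,0.6,0,0,0,0,6],[2,0,0,0,0,0,6],[0,0,0,0,0,0,6],[0,0,0,0,0,0,6],[0,0,0,0,0,0,6]]'
python3 - <<'E'
from h import *
Rm,p=pose(); im=save('wrist','w4'); print(p,Rm.round(4).tolist())
for q in('socket_mouth',): print([(np.round(d['xyz'],4).tolist(),round(d['conf'],2)) for d in bot.find_in('wrist',q)[:2]])
u=w2px([.531,-.031,.092],Rm,p); print(u); x,y=u.astype(int)
cv2.imwrite('pics/w4c.png',cv2.resize(im[y-50:y+50,x-50:x+50,::-1],None,fx=6,fy=6,interpolation=cv2.INTER_NEAREST)); print('crop origin',x-50,y-50)
np.savez('w4.npz',R=Rm,p=p)
E
```

```text
time: 12.42
eef_pos: [0.5294, -0.0339, 0.2331]
orientation: [0.0, 0.709, 0.705, -0.0]
contact_force: [-0.1, 0.0, 0.2]
gripper_width: 0.705
finger_force: 0.0
[ 0.52941597 -0.03393295  0.23311271] [[0.0052, 1.0, -0.0005], [1.0, -0.0052, -0.0007], [-0.0007, -0.0005, -1.0]]
[([0.5325, -0.0201, 0.0408], 0.77)]
[275.41099643 191.85742651]
crop origin 225 141
```

View pics/w4c.png

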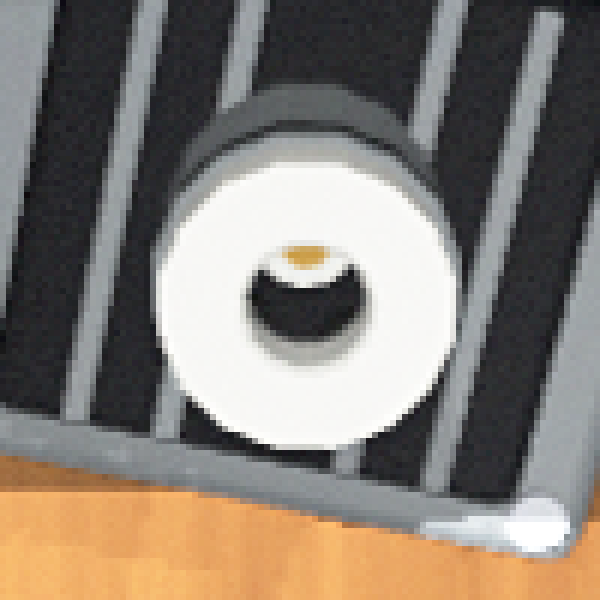

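```bash
python3 -m creep '[[3,-0.3,-0.2,0,0,0,6],[5,-0.7,-0.3,0,0,0,6],[5,-0.7,-0.3,0,0,0,6],[5,-0.8,-0.3,0,0,0,6],[5,-0.8,-0.3,0,0,0,6],[5,-0.8,-0.3,0,0,0,6],[4,-0.8,-0.3,0,0,0,6],[2,0,0,0,0,0,6],[0,0,0,0,0,0,6],[0,0,0,0,0,0,6],[0,0,0,0,0,0,6]]'
python3 - <<'E'
from h import *
Rm,p=pose(); im=save('wrist','w5'); print(p); np.savez('w5.npz',R=Rm,p=p)
for q in('tube','spare_grey','spare_green','rack'): print(q,[(np.round(d['xyz'],4).tolist(),round(d['conf'],2)) for d in bot.find_in('wrist',q)[:2]])
E
```

```text
time: 13.9
eef_pos: [0.4822, 0.3055, 0.2533]
orientation: [0.0, 0.709, 0.705, -0.0]
contact_force: [0.6, -0.1, 0.9]
gripper_width: 0.7
finger_force: 0.0
[0.48224426 0.30547474 0.253338  ]
tube [([0.4914, 0.3148, 0.1435], 0.74)]
spare_grey [([0.4882, 0.259, 0.1294], 0.78)]
spare_green [([0.4844, 0.1974, 0.1267], 0.63)]
rack [([0.4848, 0.2677, 0.05], 0.7), ([0.4851, 0.3186, 0.1432], 0.44)]
```

View pics/w5.png

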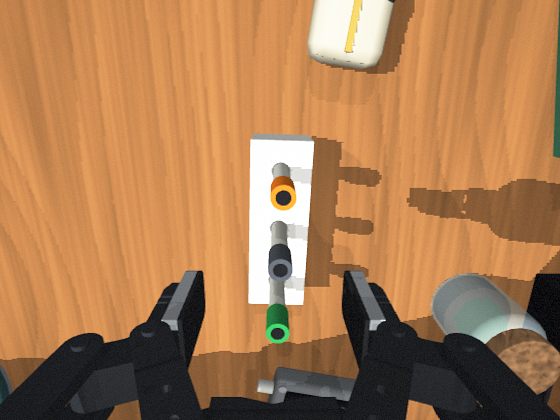

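The socket ring's centre is at (275.7,191.2), within 0.5 mm of (0.531,-0.031), with the bore empty and the brass pin showing at the bottom. In the rack view the orange tube's top is at (283,197), grey (280,269) and green (278,333).

```bash
python3 - <<'E'
from h import *
d=np.load('w5.npz'); Rm,p=d['R'],d['p']
print('socket',px2w((275.7,191.2),.092,np.load('w4.npz')['R'],np.load('w4.npz')['p']))
im=cv2.imread('pics/w5.png')[:,:,::-1].astype(int)
r,g,b=im[...,0],im[...,1],im[...,2]
m=((r>220)&(g>120)&(b<60)); m[:170]=0;m[215:]=0;m[:,:265]=0;m[:,305:]=0
y,x=np.nonzero(m); c=((x.min()+x.max())/2,(y.min()+y.max())/2); print(c,x.max()-x.min(),y.max()-y.min())
t=px2w(c,.14,Rm,p); print('tube top',t,'shift dx,dy cm',(t[1]-p[1])*100,(t[0]-p[0])*100)
for z in(.14,):
  a=np.linspace(0,6.28,40);P=np.array([w2px([t[0]+.01*np.cos(k),t[1]+.01*np.sin(k),z],Rm,p) for k in a]);print(P.min(0),P.max(0), x.min(),x.max(),y.min(),y.max())
for c in((280.5,269.5),(278,333)): print(px2w(c,.14,Rm,p))
print('rack foot where', px2w((282,168),.05,Rm,p))
E
```

```text
socket [ 0.53123865 -0.03044509  0.092     ]
(np.float64(283.0), np.float64(195.5)) 24 27
tube top [0.48930475 0.3133944  0.14      ] shift dx,dy cm 0.7919655249851498 0.7060490255186735
[269.49204995 182.34991091] [296.54291964 208.34354895] 271 295 182 209
[0.48742348 0.25232345 0.14      ]
[0.48527334 0.19227072 0.14      ]
rack foot where [0.49080951 0.31486949 0.05      ]
```

```bash
python3 -m creep '[[0.75,0.7,0,0,0,0,6],[0,0,3,0,0,0,6],[0,0,3,0,0,0,6],[0,0,3,0,0,0,6],[0,0,3,0,0,0,6],[0,0,1.8,0,0,0,6],[0,0,0.7,0,0,0,6],[0,0,0,0,0,0,6],[0,0,0,0,0,0,6]]'
python3 -m creep '[[0,0,0,0,0,0,4],[0,0,0,0,0,0,2.5],[0,0,0,0,0,0,1],[0,0,0,0,0,0,1],[0,0,0,0,0,0,1],[0,0,0,0,0,0,1],[0,0,0,0,0,0,1]]' 70
```

```text
time: 15.28
eef_pos: [0.4894, 0.3158, 0.1093]
orientation: [0.0, 0.708, 0.706, 0.001]
contact_force: [0.1, -0.7, 0.4]
gripper_width: 0.703
finger_force: 0.0
time: 16.15
eef_pos: [0.4891, 0.3156, 0.1089]
orientation: [0.0, 0.708, 0.706, 0.001]
contact_force: [-0.7, -0.3, 5.5]
gripper_width: 0.21
finger_force: 68.3
```

```bash
python3 -m creep '[[0,0,-0.5,0,0,0,1],[0,0,-1.5,0,0,0,1],[0,0,-2.5,0,0,0,1],[0,0,-3,0,0,0,1],[0,0,-3,0,0,0,1],[0,0,-3,0,0,0,1],[0,0,-3,0,0,0,1],[-1,0.2,-0.5,0,0,0,1],[-3,0.4,0,0,0,0,1],[-4,0.5,0,0,0,0,1],[-5,0.6,0,0,0,0,1],[-5,0.6,0,0,0,0,1],[-5,0.6,0,0,0,0,1],[-5,0.6,0,0,0,0,1],[-4,0.5,0,0,0,0,1],[-2.4,0.2,2,0,0,0,1],[0,0,2,0,0,0,1],[0,0,1,0,0,0,1],[0,0,0,0,0,0,1],[0,0,0,0,0,0,1]]'
python3 - <<'E'
from h import *
Rm,p=pose(); im=save('wrist','w6'); print(p,Rm.round(4).tolist(),bot.get_state()['contact_force']); np.savez('w6.npz',R=Rm,p=p)
print(w2px([.5312,-.0305,.092],Rm,p))
save('side','s6')
E
```

```text
time: 18.65
eef_pos: [0.5301, -0.0284, 0.2287]
orientation: [0.0, 0.708, 0.706, 0.0]
contact_force: [0.4, 0.3, -0.1]
gripper_width: 0.212
finger_force: 68.7
[ 0.53005419 -0.02844259  0.22868014] [[0.0017, 1.0, 0.0006], [1.0, -0.0017, 0.0], [0.0, 0.0006, -1.0]] [ 0.39804122  0.44936027 -0.62440469]
[274.75222382 199.42423305]
```

View pics/w6.png

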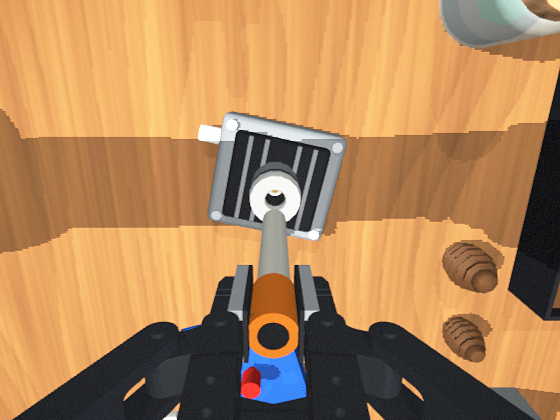

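The tube is upright in the hand: orange top (274,335), foot near (274,212) just below the socket bore (275,198). I'll measure the hand offset in y.

```bash
python3 - <<'E'
from h import *
d=np.load('w6.npz'); Rm,p=d['R'],d['p']
im=cv2.imread('pics/w6.png')[:,:,::-1].astype(int)
r,g,b=im[...,0],im[...,1],im[...,2]
m=((r>220)&(g>120)&(b<60)); m[:290]=0;m[365:]=0;m[:,:245]=0;m[:,303:]=0
y,x=np.nonzero(m); c=((x.min()+x.max())/2,(y.min()+y.max())/2); print('top',c,x.max()-x.min(),y.max()-y.min(), px2w(c,p[2]+.031,Rm,p))
for o in(-.004,-.002,0,.002):
  a=np.linspace(0,6.28,60); F=np.array([w2px([p[0]+.0064*np.cos(k),p[1]+o+.0064*np.sin(k),p[2]-.099],Rm,p) for k in a]); T=w2px([p[0],p[1]+o,p[2]+.031],Rm,p)
  print(o,'foot rows',F[:,1].min().round(1),F[:,1].max().round(1),'cols',F[:,0].min().round(1),F[:,0].max().round(1),'top',T.round(1))
c=im[150:300,225:325,::-1].astype(np.uint8); cv2.imwrite('pics/w6c.png',cv2.resize(c,None,fx=4,fy=4,interpolation=cv2.INTER_NEAREST))
E
```

```text
top (np.float64(273.0), np.float64(334.5)) 48 43 [ 0.5294607  -0.03153181  0.25968014]
-0.004 foot rows 208.9 225.9 cols 264.5 282.5 top [274.6 336.6]
-0.002 foot rows 206.2 223.2 cols 264.5 282.5 top [274.6 332. ]
0 foot rows 203.5 220.6 cols 264.4 282.5 top [274.6 327.4]
0.002 foot rows 200.8 218.0 cols 264.4 282.5 top [274.6 322.8]
```

View pics/w6c.png

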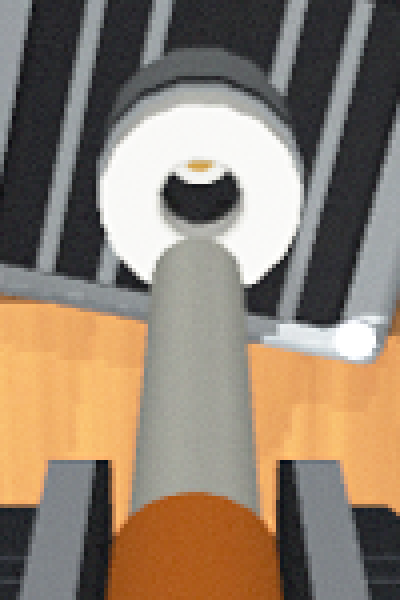

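```bash
python3 -m creep '[[0.2,0.07,1,0,0,0,1],[0,0,1.2,0,0,0,1],[0,0,0.8,0,0,0,1],[0,0,0.3,0,0,0,1],[0,0,0,0,0,0,1],[0,0,0.2,0,0,0,1],[0,0,0.2,0,0,0,1],[0,0,0.2,0,0,0,1],[0,0,0.2,0,0,0,1],[0,0,0,0,0,0,1],[0,0,0,0,0,0,1]]'
```

```text
time: 20.12
eef_pos: [0.5306, -0.0267, 0.1873]
orientation: [0.0, 0.708, 0.706, 0.0]
contact_force: [0.6, -0.5, -0.9]
gripper_width: 0.211
finger_force: 68.7
```

```bash
python3 -m creep '[[0,0,0.2,0,0,0,1],[0,0,0.2,0,0,0,1],[0,0,0.2,0,0,0,1],[0,0,0,0,0,0,1]]'
python3 -m creep '[[0,0,0.1,0,0,0,1],[0,0,0.1,0,0,0,1],[0,0,0.1,0,0,0,1],[0,0,0.1,0,0,0,1]]'
python3 -m creep '[[0,0,0.1,0,0,0,1],[0,0,0.1,0,0,0,1],[0,0,0.1,0,0,0,1]]'
```

```text
time: 20.62
eef_pos: [0.5306, -0.0268, 0.1812]
orientation: [0.0, 0.708, 0.706, -0.0]
contact_force: [0.4, -0.4, -0.6]
gripper_width: 0.213
finger_force: 68.7
time: 21.12
eef_pos: [0.5306, -0.0267, 0.1773]
orientation: [0.0, 0.708, 0.706, 0.0]
contact_force: [-0.8, 1.1, -0.1]
gripper_width: 0.215
finger_force: 68.7
time: 21.5
eef_pos: [0.5309, -0.0269, 0.1745]
orientation: [0.0, 0.708, 0.706, 0.0]
contact_force: [-0.9, 0.2, 2.8]
gripper_width: 0.212
finger_force: 68.7
```

```bash
python3 -m creep '[[0,0,0.1,0,0,0,1],[0,0,0.1,0,0,0,1],[0,0,0.1,0,0,0,1]]'
python3 -m creep '[[0,0,0.1,0,0,0,1],[0,0,0.1,0,0,0,1]]'
python3 -m creep '[[0,0,0.1,0,0,0,1],[0,0,0.1,0,0,0,1]]'
```

```text
time: 21.88
eef_pos: [0.5314, -0.0271, 0.1726]
orientation: [0.0, 0.708, 0.706, 0.001]
contact_force: [-0.2, -0.2, 9.8]
gripper_width: 0.214
finger_force: 69.7
time: 22.12
eef_pos: [0.5317, -0.0271, 0.1709]
orientation: [0.001, 0.708, 0.706, 0.001]
contact_force: [-0.7, 0.2, 10.4]
gripper_width: 0.213
finger_force: 69.9
time: 22.38
eef_pos: [0.5313, -0.0269, 0.1679]
orientation: [0.001, 0.708, 0.706, 0.001]
contact_force: [0.8, -0.7, 2.5]
gripper_width: 0.211
finger_force: 68.9
```

```bash
python3 -m creep '[[0,0,0.1,0,0,0,1],[0,0,0.1,0,0,0,1],[0,0,0.1,0,0,0,1]]'
python3 -m creep '[[0,0,0.1,0,0,0,1],[0,0,0.1,0,0,0,1]]'
python3 -m creep '[[0,0,0.1,0,0,0,1],[0,0,0.1,0,0,0,1]]'
```

```text
time: 22.75
eef_pos: [0.5307, -0.0267, 0.1642]
orientation: [0.0, 0.708, 0.706, 0.0]
contact_force: [0.7, -0.4, 2.3]
gripper_width: 0.21
finger_force: 68.9
time: 23.0
eef_pos: [0.5306, -0.0267, 0.1622]
orientation: [0.0, 0.708, 0.706, 0.0]
contact_force: [0.5, -1.1, 2.1]
gripper_width: 0.209
finger_force: 68.9
time: 23.25
eef_pos: [0.5308, -0.0268, 0.1606]
orientation: [0.0, 0.708, 0.706, 0.0]
contact_force: [0.9, -0.0, 3.5]
gripper_width: 0.212
finger_force: 69.3
```

```bash
for i in 1; do python3 -m creep '[[0,0,0.1,0,0,0,1],[0,0,0.1,0,0,0,1]]'; done
python3 -m creep '[[0,0,0.1,0,0,0,1],[0,0,0.1,0,0,0,1]]'
```

```text
time: 23.5
eef_pos: [0.5307, -0.0267, 0.1583]
orientation: [0.0, 0.708, 0.706, 0.0]
contact_force: [1.1, -0.1, 4.6]
gripper_width: 0.21
finger_force: 69.0
time: 23.75
eef_pos: [0.5307, -0.0267, 0.1562]
orientation: [0.0, 0.708, 0.706, 0.0]
contact_force: [0.9, -0.3, 4.0]
gripper_width: 0.209
finger_force: 69.0
```

```bash
python3 -m creep '[[0,0,0.1,0,0,0,1],[0,0,0.1,0,0,0,1]]' | grep -E 'pos|contact'
python3 -m creep '[[0,0,0.1,0,0,0,1],[0,0,0.05,0,0,0,1]]' | grep -E 'pos|contact'
```

```text
eef_pos: [0.5306, -0.0268, 0.1544]
contact_force: [1.6, -0.7, 3.4]
eef_pos: [0.5306, -0.0268, 0.1529]
contact_force: [0.0, -0.3, 7.1]
```

```bash
python3 -m creep '[[0,0,0.05,0,0,0,1],[0,0,0,0,0,0,1]]' | grep -E 'pos|contact'
```

```text
eef_pos: [0.5306, -0.0267, 0.1523]
contact_force: [0.8, -0.9, 4.1]
```

```bash
python3 -m creep '[[0,0,0.05,0,0,0,1],[0,0,0,0,0,0,1]]' | grep -E 'pos|contact'
```

```text
eef_pos: [0.5306, -0.0268, 0.1518]
contact_force: [0.8, -0.4, 3.4]
```

Just a stick-slip jerk, so I'll continue.

```bash
python3 -m creep '[[0,0,0.05,0,0,0,1],[0,0,0.05,0,0,0,1]]' | grep -E 'pos|contact'
```

```text
eef_pos: [0.5306, -0.0267, 0.1511]
contact_force: [1.2, -0.9, 4.5]
```

```bash
python3 -m creep '[[0,0,0.05,0,0,0,1],[0,0,0.05,0,0,0,1]]' | grep -E 'pos|contact'
```

```text
eef_pos: [0.5306, -0.0267, 0.15]
contact_force: [0.9, -0.5, 5.2]
```

```bash
python3 -m creep '[[0,0,0.05,0,0,0,1],[0,0,0.05,0,0,0,1]]' | grep -E 'pos|contact'
```

```text
eef_pos: [0.5309, -0.0268, 0.1499]
contact_force: [-0.7, -0.8, 16.2]
```

```bash
python3 -m creep '[[0,0,0.04,0,0,0,1],[0,0,0,0,0,0,1]]' | grep -E 'pos|contact|finger|time'
```

```text
time: 25.75
eef_pos: [0.5309, -0.0269, 0.1499]
contact_force: [-1.1, 1.0, 16.1]
finger_force: 70.6
```

```bash
python3 -m creep '[[0,0,0.04,0,0,0,1],[0,0,0,0,0,0,1]]' | grep -E 'pos|contact|finger|time'
```

```text
time: 26.0
eef_pos: [0.531, -0.0269, 0.1498]
contact_force: [-2.5, -0.2, 19.4]
finger_force: 70.9
```

The push rose to 19 N with no further motion, so the tube is on the stop at about 41 mm, within the 32–48 mm range. I'll relieve the push, release and retreat.

```bash
python3 -m creep '[[0,0,-0.05,0,0,0,1],[0,0,-0.05,0,0,0,1],[0,0,0,0,0,0,1]]' | grep -E 'pos|contact'
python3 -m creep '[[0,0,0,0,0,0,2.2],[0,0,0,0,0,0,3],[0,0,0,0,0,0,5],[0,0,0,0,0,0,6],[0,0,0,0,0,0,6],[0,0,-1,0,0,0,6],[0,0,-3,0,0,0,6],[0,0,-4,0,0,0,6],[0,0,-4,0,0,0,6],[0,0,-2,0,0,0,6],[0,0,0,0,0,0,6],[0,0,0,0,0,0,6]]'
python3 - <<'E'
from h import *
Rm,p=pose(); a=save('wrist','w7'); print(p); s=save('side','s7'); t=save('top','t7')
for q in('tube','plug'): print(q,[(np.round(d['xyz'],4).tolist(),round(d['conf'],2)) for d in bot.find_in('side',q)[:2]])
r,g,b=[a[...,i].astype(int) for i in range(3)]
m=(r>200)&(g>110)&(b<60); m[:150]=0; m[320:]=0; m[:,:230]=0; m[:,330:]=0
y,x=np.nonzero(m); c=((x.min()+x.max())/2,(y.min()+y.max())/2); print(c,x.max()-x.min(),y.max()-y.min())
for dep in(.038,.041,.045): print(dep, px2w(c,.092-dep+.13,Rm,p))
v=np.hstack([cv2.resize(s[170:350,200:400],(400,360)),cv2.resize(a,(400,300))[:300] if 0 else cv2.copyMakeBorder(cv2.resize(a,(400,300)),0,60,0,0,0)])
cv2.imwrite('pics/f7.png',v[:,:,::-1])
E
```

```text
eef_pos: [0.5309, -0.0268, 0.1499]
contact_force: [1.1, -0.4, 10.9]
time: 27.88
eef_pos: [0.5298, -0.0265, 0.2884]
orientation: [-0.001, 0.708, 0.706, -0.0]
contact_force: [-0.4, 0.5, -0.4]
gripper_width: 0.7
finger_force: 0.0
[ 0.52977127 -0.02651661  0.28839577]
tube [([0.5235, -0.0383, 0.1455], 0.78)]
plug [([0.4967, -0.2926, 0.0353], 0.68)]
(np.float64(274.0), np.float64(213.5)) 26 25
0.038 [ 0.52996645 -0.02938983  0.184     ]
0.041 [ 0.52997178 -0.03043135  0.181     ]
0.045 [ 0.52997889 -0.03182005  0.177     ]
```

View pics/f7.png

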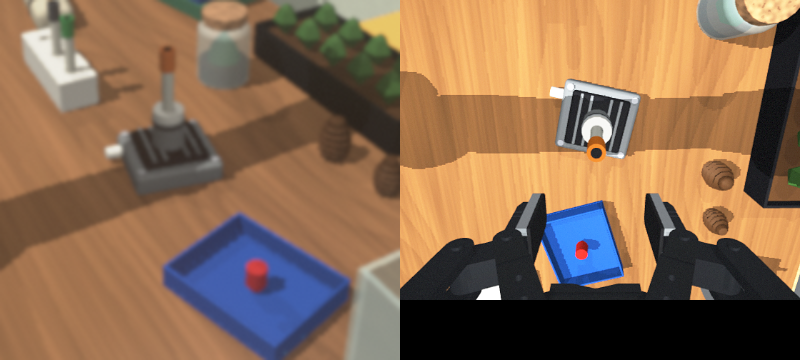

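The tube stands upright in the socket and the plug stands in the tray. The spares, jar and cones look undisturbed, and the gripper is clear.

```bash
python3 -c "
from workcell import bot
print(bot.finish_job())"
```

```text
the job is handed in; nothing more can be done
None
```

I handed the job in at about 28 s. The red plug is in the blue tray. The orange-collared tube stands upright in the socket, about 41 mm deep, where the push rose to 19 N with no further movement. The final pictures show nothing else disturbed.

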